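# Make up the parts kits for two phone repairs

### The job

Make up the kits for the two repairs on the bench: put the large battery and the three-lens camera in the tray with the large phone, and the small battery and the loudspeaker in the tray with the compact phone. In each tray the battery goes in the long pocket and the other part in the short pocket, lying flat inside it the same way up as now; set the parts down, do not drop them. The single-lens camera and the screw jar are not needed: leave them where they are.

Things in the scene. Friction and masses are not known exactly. Their poses are not given: they have to be found in the camera images.
- large_phone_tray: White fixed tray 170 (x) by 184 mm (y) with the large black phone (166 by 80 mm), back off, on its +x half (top at 18 mm). Origin: centre of underside (on the mat, 3 mm above the bench); z up. Floor 3 mm thick, rim and ribs stand 3 mm above it, 4 mm wide. Grey-floored pockets on the -x half: long one 72 (x) by 104 (y), centre x -45, y 36 mm; short one 72 by 68, centre x -45, y -54 mm.
- compact_phone_tray: White fixed tray 170 (x) by 184 mm (y) with the compact black phone (116 by 58 mm), back off, on its +x half (top at 18 mm). Origin: centre of underside (on the mat, 3 mm above the bench); z up. Floor 3 mm thick, rim and ribs stand 3 mm above it, 4 mm wide. Grey-floored pockets on the -x half: long one 72 (x) by 104 (y), centre x -45, y 36 mm; short one 72 by 68, centre x -45, y -54 mm.
- large_battery: The larger of two black battery packs with a white label on top, a block 80 mm (x) by 46 mm (y), 10 mm thick, about 75 g. Origin: centre of its underside, z up; x along its length. It lies loose on the mat (top 3 mm above the bench).
- small_battery: The smaller of two black battery packs with a white label on top, a block 56 mm (x) by 34 mm (y), 10 mm thick, about 40 g. Origin: centre of its underside, z up; x along its length. It lies loose on the mat (top 3 mm above the bench).
- triple_camera: Rear camera module: a bare steel block 36 mm (x) by 26 mm (y), 8 mm high, with three round black lenses standing 3 mm above it (11 mm in all), about 22 g. Origin: centre of its underside, z up; x along its length. It lies loose on the mat (top 3 mm above the bench).
- loudspeaker: Loudspeaker module: a narrow black plastic block 48 mm (x) by 20 mm (y), 10 mm high, with a slotted steel grille on top, about 20 g. Origin: centre of its underside, z up; x along its length. It lies loose on the mat (top 3 mm above the bench).
- single_camera: Front camera module, not wanted: a bare steel block 18 by 18 mm, 6 mm high, with one round black lens (9 mm high in all). Origin: centre of its underside, z up; x and y along its sides. It lies loose on the mat (top 3 mm above the bench).
- screw_jar: Small clear round jar with a black cap, not wanted, 26 mm across and 36 mm high, standing upright. Origin: centre of its underside, z up; z is its axis. It lies loose on the mat (top 3 mm above the bench).
Not all that is in view belongs to the job. What is shaped like the screw_jar but turquoise is not meant.

How it is judged (in metres and radians):
At the end, for the whole second after the job is handed in: Each of the four parts lies flat (0.06 rad) and right way up on the floor (2 mm) of its own pocket, wholly inside it in x and y, large and small kit each in its phone's tray, released and at rest; the single-lens camera and the screw jar upright within 20 mm of their start (x of large_battery in the frame of large_phone_tray between -0.061 and -0.029 m and y of large_battery in the frame of large_phone_tray between 0.02 and 0.052 m and z of large_battery in the frame of large_phone_tray between 0.001 and 0.0048 m and angle between each of large_battery, triple_camera, small_battery, loudspeaker's own z axis and vertical below 0.06 rad and linear speed of each of large_battery, triple_camera, small_battery, loudspeaker below 0.02 m/s and contact force between the fingers and large_battery below 0.1 N and x of triple_camera in the frame of large_phone_tray between -0.07 and -0.02 m and y of triple_camera in the frame of large_phone_tray between -0.077 and -0.031 m and z of triple_camera in the frame of large_phone_tray between 0.001 and 0.0048 m and contact force between the fingers and triple_camera below 0.1 N and x of small_battery in the frame of compact_phone_tray between -0.065 and -0.025 m and y of small_battery in the frame of compact_phone_tray between 0 and 0.072 m and z of small_battery in the frame of compact_phone_tray between 0.001 and 0.0048 m and contact force between the fingers and small_battery below 0.1 N and x of loudspeaker in the frame of compact_phone_tray between -0.073 and -0.017 m and y of loudspeaker in the frame of compact_phone_tray between -0.08 and -0.028 m and z of loudspeaker in the frame of compact_phone_tray between 0.001 and 0.0048 m and contact force between the fingers and loudspeaker below 0.1 N and distance of each of single_camera, screw_jar from where it was at the start of the episode below 0.02 m and angle between each of single_camera, screw_jar's own z axis and vertical below 0.1 rad); the robot touches nothing.
It fails at once if a part was dropped: it fell freely by more than about 25 mm ((linear speed of large_battery above 0.7 m/s and contact force between the fingers and large_battery below 0.05 N) or (linear speed of triple_camera above 0.7 m/s and contact force between the fingers and triple_camera below 0.05 N) or (linear speed of small_battery above 0.7 m/s and contact force between the fingers and small_battery below 0.05 N) or (linear speed of loudspeaker above 0.7 m/s and contact force between the fingers and loudspeaker below 0.05 N)).
It fails at once if the single-lens camera or the screw jar was pushed away by more than 30 mm or knocked over (distance of any of single_camera, screw_jar from where it was at the start of the episode above 0.03 m or angle between screw_jar's own z axis and vertical above 0.5 rad).
It also fails if it takes over 104 s, if anything falls off the work surface, if the arm or the gripper's body presses on something with over 40 N, if the wrist force passes 120 N, or if a joint passes its speed limit or range.

### The arm

A 6-joint arm with a two-finger parallel gripper is mounted at the origin on the work surface. World frame = base frame: x ahead of the robot, y to its left, z up, the work surface at z = 0. Lengths are in mm, angles in rad, forces in N, time in s.
With the tool pointing down it reaches from about 275 to 825 mm from the base axis. Payload 4.9 kg.
Tool frame: the origin (TCP) lies at the very end of the fingers, on their centre line; the grasp point (between the pads) lies 19 mm behind it; z points along the fingers, y is the line along which they close (so a half turn about z gives the same grasp; the last joint's range is limited). The gripper opens to 85 mm and grips with 20 to 120 N. Pads are 22 mm wide; open, the fingers measure 114 mm over their backs; the gripper's body (76 mm by 85 mm) begins 54 mm behind the grasp point. The pads swing forward as they close: fully open they stand 13 mm farther back than shut.
Start: joints at [1.02, 0.326, -0.193, 1.052, 0, 1.437], TCP at [222.657, 502.934, 231.281] pointing down, gripper open.
Joint ranges: [-2.65, 2.65], [-0.97, 1.79], [-1.3, 1.35], [-1.93, 2.1], [-1.47, 1.37], [-3.14, 3.14]. Speed limits (rad/s): [2.57, 2.57, 3.14, 3.14, 3.14, 3.14].

### API

Orientations are given as [roll, pitch, yaw] about the fixed x, y, z axes, in that order (R = Rz(yaw) Ry(pitch) Rx(roll)).
In Python, from bench import bot, solve_ik, imaging gives the robot as it stands. Calls block until the motion is done:
- bot.move_ptp(position, orientation): joint-space move of the TCP to a pose.
- bot.movel(position, rot=None, max_speed=150, threshold=None): straight line of the TCP; rot=None keeps the orientation; max_speed is the mean speed in mm/s. With threshold (N) it stops when the force on the tool has changed by that much, and returns True; else False.
- bot.move_j(angles): joint-space move.
- bot.grip(opening, effort=None): opening from 0.0 (shut) to 1.0 (fully open); effort is the grip in N (None keeps the last); returns when the fingers have stopped.
- bot.dwell(seconds).
- solve_ik(position, orientation): joint angles nearest the present ones, or None.
- bot.get_state(): the state.
- imaging.capture(name): name is "scene" or "top"; returns the picture (384x512x3 uint8, blue, green, red); there is no depth.
- imaging.camera_model(name): a dict with "K" (3x3 intrinsics, pixels), "k1" (the pictures are not rectified: a ray, as slopes to the right and down, at radius r is drawn at 1 + k1 r^2 times it, then the intrinsics apply), "position" and "rotation" of the camera in the world. Camera axes: x right, y up, looking along -z (the intrinsics and any distortion apply to the point x, -y, -z); pixel columns grow to the right and rows downward; lengths in mm; the calibration is good to about 2 mm. A picture is of the moment at which its call begins. camera_model takes no time and is no camera call.
A pose or a line that the arm cannot do raises bot.IKError and nothing moves.
- bot.sign_off(): hands the job in; it is judged then, once.
The state is a dict: "t": time; "qpos": joint angles; "joint_velocities": joint speeds; "effort": joint torques, N m; "tcp_pos": TCP position; "orientation": TCP orientation; "contact_force": force on the tool from outside, world axes, zero at the start; "wrist_torque": the same for the moment, N m; "opening": opening from 0.0 (shut) to 1.0 (fully open); "gripper_force": force on a finger pad.
Only numpy, scipy, OpenCV 4.12 (cv2) and the standard library are available. Lean on these libraries where they do the work, as an engineer would, in place of code of your own. Each camera call takes 0.05 s, during which the arm holds its last target. There are 200 camera calls.

## Working session

There is one attempt and no reset: what is moved stays moved. The work goes in short steps, each a Python script; the robot and the scene stay as the last script left them, time stands still between calls to the robot, and variables do not carry over. Pictures are saved under pics/ and viewed, at most 14 in all, crops included, and the job is handed in when it is done.

```bash
mkdir -p pics; python3 - <<'E'
from bench import bot, imaging
import cv2
for n in("top","scene"):
    i=imaging.capture(n); cv2.imwrite(f"pics/{n}0.png",i); cv2.imwrite(f"pics/{n}0x.png",cv2.resize(i,(800,600),interpolation=cv2.INTER_CUBIC))
    m=imaging.camera_model(n); print(n,m)
print(bot.get_state())
E
```

```text
top {'K': array([[366.16008516,   0.        , 255.11090713],
       [  0.        , 366.16008516, 190.49434756],
       [  0.        ,   0.        ,   1.        ]]), 'k1': 0.03605937785348872, 'position': array([390.68151478,  12.27948013, 851.3164702 ]), 'rotation': array([ 0.21941814,  0.0018933 , -1.58284303])}
scene {'K': array([[424.18491537,   0.        , 255.45592591],
       [  0.        , 424.18491537, 192.75753826],
       [  0.        ,   0.        ,   1.        ]]), 'k1': 0.01818849423426925, 'position': array([1099.23328025,  623.37669507,  604.5211208 ]), 'rotation': array([ 0.97619359, -0.00470547,  2.40359636])}
{'t': 0.1, 'qpos': array([ 1.01978157e+00,  3.26862889e-01, -1.93473218e-01,  1.05202048e+00,
       -1.84862329e-06,  1.43659189e+00]), 'joint_velocities': array([-0.0022141 , -0.0019684 ,  0.00341026, -0.00252995,  0.00098999,
       -0.00088089]), 'effort': array([ 1.04653996e-04, -4.44239187e+01,  2.63038194e+01,  7.88820995e-03,
       -1.57959748e-04,  1.79207859e-06]), 'tcp_pos': array([222.38119662, 502.46542953, 230.58794221]), 'orientation': array([-3.14004617e+00, -2.06933872e-04,  2.72478217e+00]), 'contact_force': array([ 0.74249577, -0.26022264,  0.85863932]), 'wrist_torque': array([-0.00225104,  0.03282277, -0.02652236]), 'gripper_force': 0.0, 'opening': 0.9991535585738749}
```

View pics/top0x.png

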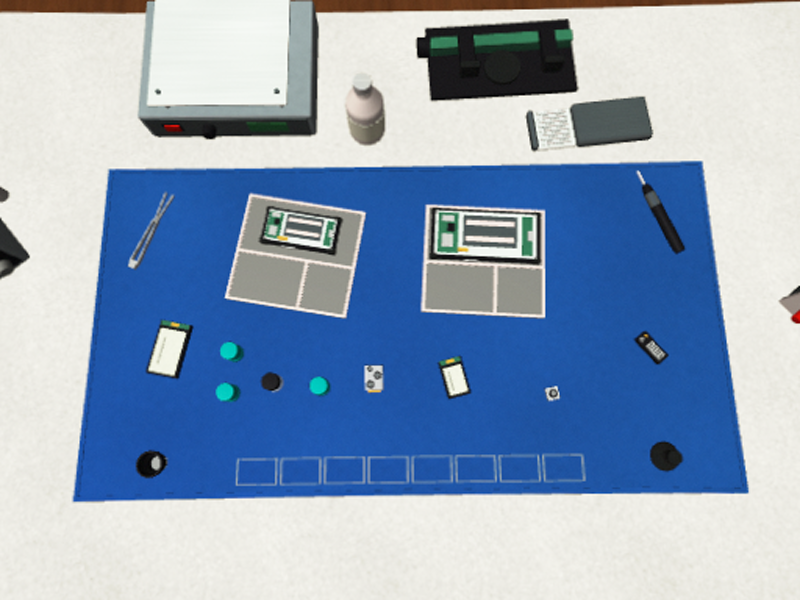

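View pics/scene0x.png

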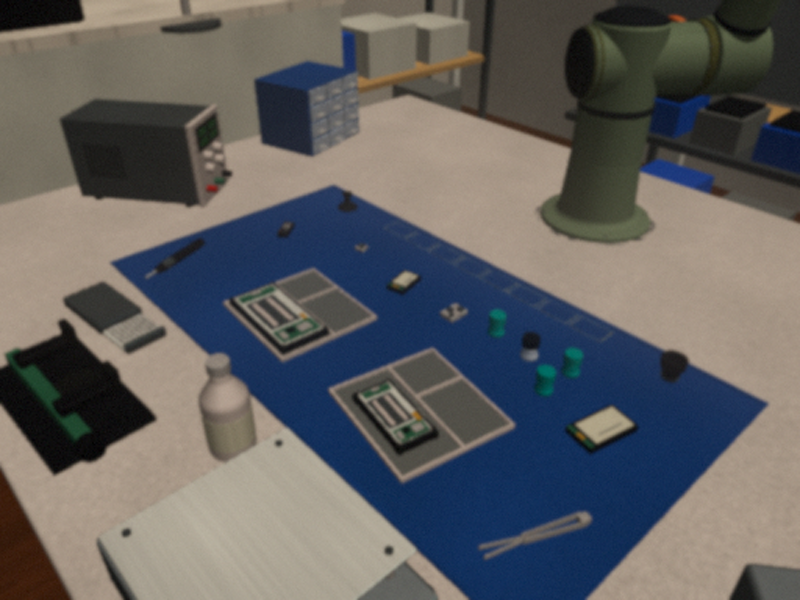

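The top view (800x600 px) shows +x up and +y left.

| Item | Pixels | Notes |
|---|---|---|
| Compact tray | (296,255) | Short pocket on the right |
| Large tray | (485,261) | |
| Battery candidates | (170,348), (453,377) | Left one is clearly larger, so it is large_battery; the right one is small_battery |
| Camera candidates | (373,378), (552,393) | First has three lenses, so it is triple_camera; second is the single camera |
| Loudspeaker | (652,347) | Grille on top |
| Jar | (271,381) | Black cap; the three turquoise ones are decoys |

Next I'll measure these and check one crop.

```bash
cat > h.py <<'E'
from bench import bot, imaging, solve_ik
import numpy as np, cv2
from scipy.spatial.transform import Rotation
def to_plane(px,z,cam="top"):
    m=imaging.camera_model(cam)
    u=cv2.undistortPoints(np.float64(px).reshape(-1,1,2),m["K"],np.array([m["k1"],0,0,0.])).reshape(-1,2)
    d=np.c_[u[:,0],-u[:,1],-np.ones(len(u))]@Rotation.from_euler("xyz",m["rotation"]).as_matrix().T
    return m["position"]+d*((z-m["position"][2])/d[:,2])[:,None]
def find(img,seed,z):
    "centre, (long,short), angle of long side, of the non-blue blob at seed (800x600 px), on plane z"
    hsv=cv2.cvtColor(img,cv2.COLOR_BGR2HSV)
    blue=cv2.inRange(hsv,(100,130,60),(125,255,255))
    cs,_=cv2.findContours(255-blue,cv2.RETR_LIST,cv2.CHAIN_APPROX_NONE)
    s=np.array(seed)/1.5625
    c=min((c for c in cs if 30<cv2.contourArea(c)<12000 and cv2.pointPolygonTest(c,tuple(s),True)>-4),key=cv2.contourArea) if z!=9 else \
      max((c for c in cs if cv2.contourArea(c)<12000 and cv2.pointPolygonTest(c,tuple(s),True)>-4),key=cv2.contourArea)
    P=to_plane(c.reshape(-1,2),z)[:,:2].astype(np.float32)
    (cx,cy),_,_=r=cv2.minAreaRect(P); b=cv2.boxPoints(r)
    e=[b[1]-b[0],b[2]-b[1]]; e.sort(key=np.linalg.norm); L=e[1]
    a=np.arctan2(L[1],L[0])%np.pi
    return np.array([cx,cy]),np.linalg.norm(e[1]),np.linalg.norm(e[0]),a
SEED=dict(compact=((296,255),9),large=((485,261),9),bigbat=((170,348),8),smallbat=((453,377),8),triple=((373,378),8),speaker=((652,347),8),single=((552,393),6),jar=((271,381),20))
E
python3 - <<'E'
from h import *
i=cv2.imread("pics/top0.png")
for k,(s,z) in SEED.items():
    c,l,w,a=find(i,s,z); print(k,c.round(1),round(l,1),round(w,1),round(np.degrees(a),1))
cv2.imwrite("pics/crop1.png",cv2.resize(i[195:270,85:435],(800,171),interpolation=cv2.INTER_CUBIC))
E
```

```text
compact [649.8 168.1] 187.3 173.0 79.7
large [ 637.5 -117.9] 185.5 173.5 86.2
bigbat [507.1 350.4] 79.2 48.1 167.9
smallbat [459.7 -67.5] 55.9 32.4 13.9
triple [457.7  49.9] 38.6 27.4 0.1
speaker [ 499.5 -357.5] 47.5 20.4 40.7
single [ 434.6 -209.4] 19.3 18.9 13.2
jar [454.  195.5] 27.6 24.5 89.2
```

View pics/crop1.png

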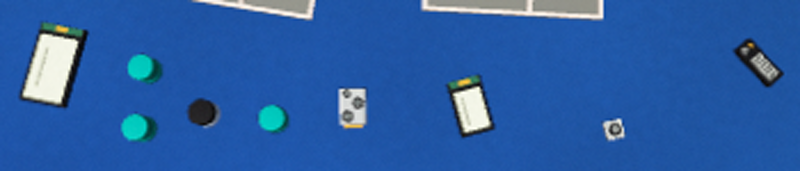

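The crop confirms the identities: battery label sizes differ clearly, three lenses at (352,107), a single lens at (614,130), and the speaker grille at (760,62). Measured sizes match the descriptions. I'll move the small battery first.

```bash
cat >> h.py <<'E'
TRAY=dict(compact=((649.8,168.1),np.radians(-10.3)),large=((637.5,-117.9),np.radians(-3.8)))
def ori(p,a):
    "tool-down orientation closing across a part whose long side has angle a; the half turn with the smaller last joint"
    c=[[np.pi,0,(a+k*np.pi+np.pi)%(2*np.pi)-np.pi] for k in (0,1)]
    q=[(solve_ik(p,o),o) for o in c]; q=[x for x in q if x[0] is not None]
    return min(q,key=lambda x:abs(x[0][5]))[1]
def pick(c,w,a,zt=4):
    p=lambda z:[float(c[0]),float(c[1]),z]
    o=ori(p(70),a); bot.grip(min(1,(w+24)/85),40)
    bot.move_ptp(p(70),o); bot.movel(p(zt),max_speed=100)
    s=bot.get_state(); print("down",s["tcp_pos"].round(1),s["contact_force"].round(1))
    bot.grip(0,40); bot.movel(p(70),max_speed=120)
    s=bot.get_state(); print("held",round(s["opening"]*85,1),"N",round(s["gripper_force"],1),"t",round(s["t"],1))
    return s["opening"]
def place(tray,xy,w,zt=7):
    (tx,ty),a=TRAY[tray]; C,S=np.cos(a),np.sin(a)
    p=lambda z:[tx+C*xy[0]-S*xy[1],ty+S*xy[0]+C*xy[1],z]
    o=ori(p(70),a+np.pi/2); f=bot.get_state()["opening"]
    bot.move_ptp(p(70),o); bot.movel(p(zt+6),max_speed=100)
    hit=bot.movel(p(zt-1),max_speed=20,threshold=8)
    s=bot.get_state(); print("set",hit,s["tcp_pos"].round(1),s["contact_force"].round(1))
    bot.grip(min(1,f+10/85)); bot.movel(p(70),max_speed=120)
    print("t",round(bot.get_state()["t"],1))
E
python3 - <<'E'
from h import *
c,l,w,a=find(cv2.imread("pics/top0.png"),*SEED["smallbat"])
pick(c,34,a)
cv2.imwrite("pics/s1.png",cv2.resize(imaging.capture("scene")[100:280,120:400],(800,514)))
E
```

```text
down [460.1 -67.5   4.3] [ 0.4 -0.4  0.1]
held 32.6 N 39.7 t 4.6
```

View pics/s1.png

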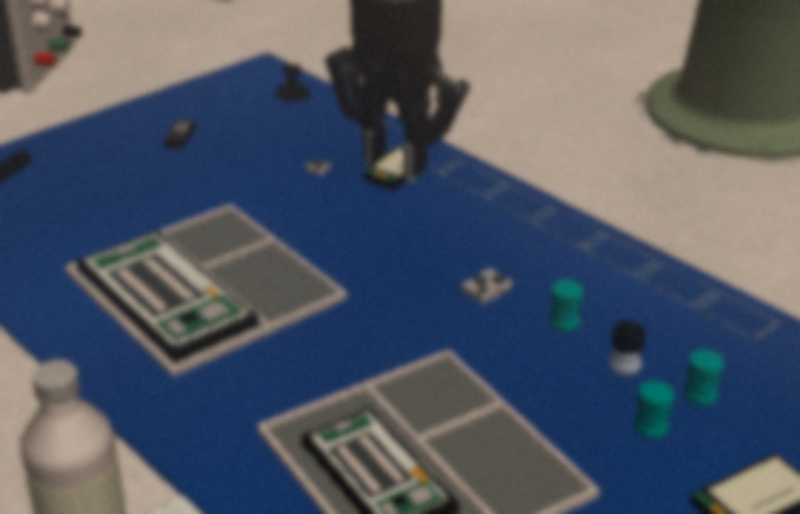

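The battery is held level at (390,170), and about 4.6 s have been used. Next I'll place it.

```bash
python3 - <<'E'
from h import *
place("compact",(-45,36),34)
c,l,w,a=find(cv2.imread("pics/top0.png"),*SEED["speaker"])
bot.move_ptp([float(c[0]),float(c[1]),150],ori([float(c[0]),float(c[1]),150],a))
cv2.imwrite("pics/t1.png",cv2.resize(imaging.capture("top")[115:275,85:435],(800,366),interpolation=cv2.INTER_CUBIC))
E
```

```text
set True [612.8 211.8   7.9] [-0.7 -0.1  4.6]
t 7.9
```

View pics/t1.png

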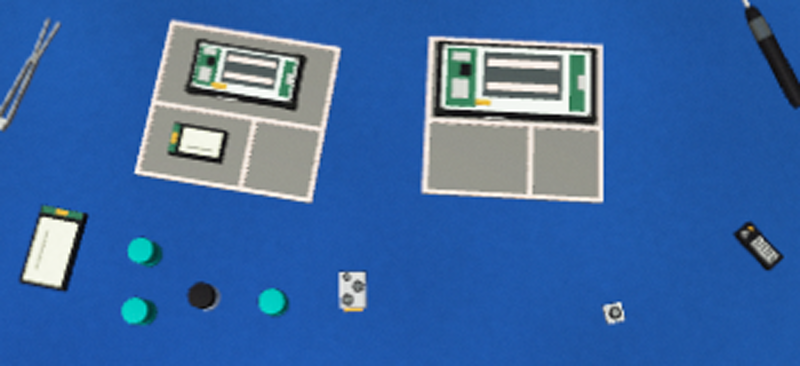

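The small battery lies in the compact tray's long pocket at (197,143), centred. The arm does not appear over the speaker, so I'll check its state before going on.

```bash
python3 - <<'E'
from h import *
s=bot.get_state(); print(s["tcp_pos"],s["qpos"].round(2),s["t"])
c,l,w,a=find(cv2.imread("pics/top0.png"),*SEED["speaker"]);print(c,a)
cv2.imwrite("pics/t2.png",imaging.capture("top"))
E
```

```text
[ 500.06293248 -356.48593936  149.80206326] [-0.74  0.5  -0.13  0.93  0.   -1.45] 10.0333
[ 499.51797485 -357.47436523] 0.71084696
```

View pics/t2.png

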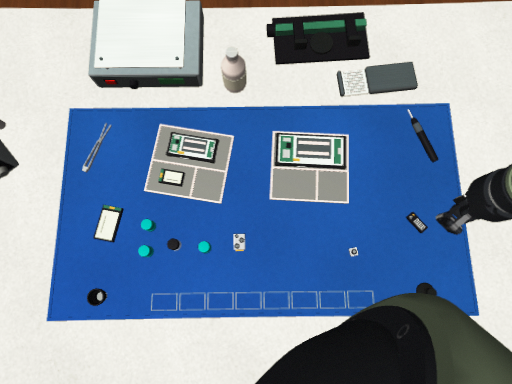

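The arm is where it should be; it is just displaced outward by parallax at 150 mm height. I'll continue with the loudspeaker and the triple camera.

```bash
python3 - <<'E'
from h import *
i=cv2.imread("pics/top0.png")
for k,w,t,xy in(("speaker",20,"compact",(-45,-54)),("triple",26,"large",(-45,-54))):
    c,_,_,a=find(i,*SEED[k]); f=pick(c,w,a)
    if abs(f*85-w)>5: print("bad grasp",k); break
    place(t,xy,w)
bot.move_ptp([480,330,150],ori([480,330,150],2.93))
cv2.imwrite("pics/t3.png",cv2.resize(imaging.capture("top")[115:275,85:435],(800,366),interpolation=cv2.INTER_CUBIC))
E
```

```text
down [ 500.  -357.9    4.7] [ 0.  -0.1  0.4]
held 18.2 N 39.1 t 12.6
set True [596.7 123.1   8. ] [-0.3 -0.3  4.6]
t 16.3
down [458.1  50.    4.2] [0.1 0.2 0.6]
held 24.4 N 39.3 t 19.7
set True [ 589.8 -169.1    7.9] [-0.6  0.7  6.1]
t 22.9
```

View pics/t3.png

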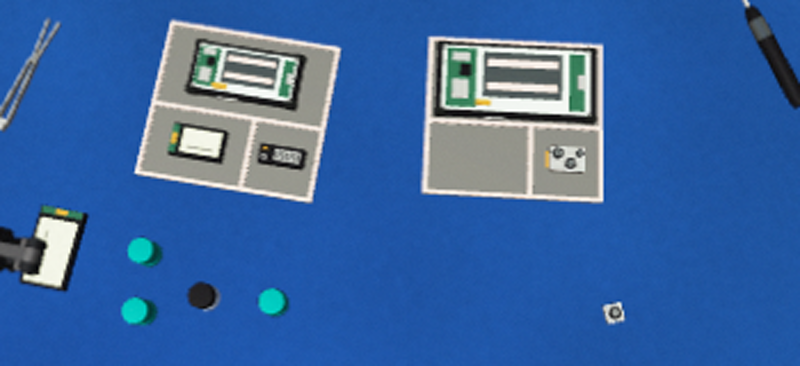

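The speaker at (282,156) and the triple camera at (566,158) are flat inside their short pockets. The large battery is next.

```bash
python3 - <<'E'
from h import *
c,_,_,a=find(cv2.imread("pics/top0.png"),*SEED["bigbat"])
f=pick(c,46,a,3)
if abs(f*85-46)<6: place("large",(-47,36),46,6)
bot.move_ptp([400,400,200],ori([400,400,200],2.5))
i=imaging.capture("top"); cv2.imwrite("pics/t4.png",cv2.resize(i[115:275,85:435],(800,366),interpolation=cv2.INTER_CUBIC))
print(find(i,*SEED["single"])[0],find(i,*SEED["jar"])[0])
cv2.imwrite("pics/s4.png",cv2.resize(imaging.capture("scene")[160:315,130:340],(800,590),interpolation=cv2.INTER_CUBIC))
E
```

```text
down [507.6 350.7   3.8] [1.5 0.6 0.1]
held 44.2 N 40.8 t 27.5
set True [593.9 -79.1   7.1] [-0.7 -0.5  4.7]
t 31.2
[ 434.4772644  -209.04019165] [454.04495239 195.47703552]
```

View pics/t4.png

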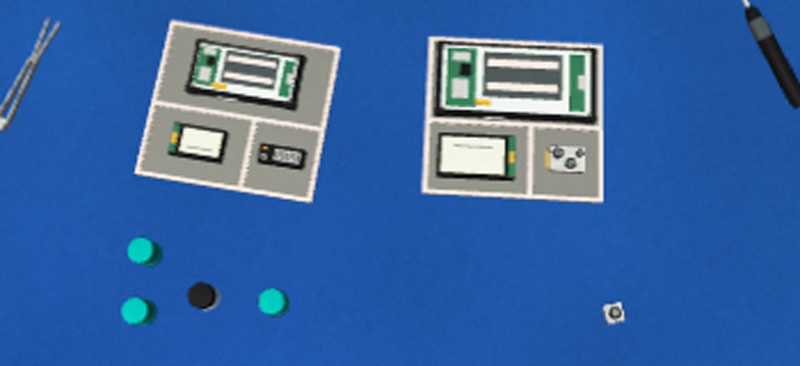

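View pics/s4.png

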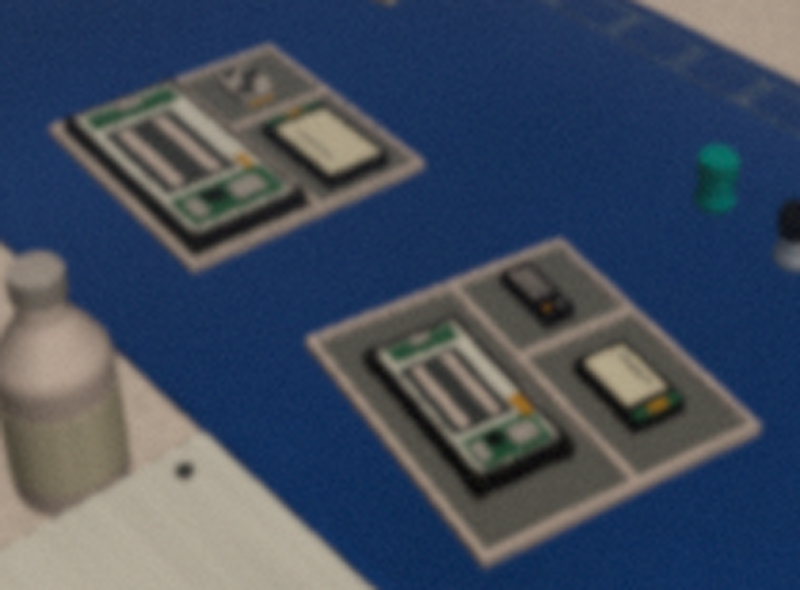

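Both views show all four parts flat inside their pockets, with the large battery at (476,157) in the top crop. The jar and single camera have not moved.

```bash
python3 -c "
from bench import bot
print(bot.sign_off())"
```

```text
the job is handed in; nothing more can be done
None
```

I packed both kits and handed the job in at about 33 s of the 104 s allowed: the final pictures show all four parts flat in the right pockets, with the single-lens camera and screw jar unmoved, though sign-off returned no verdict.

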